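# Put the pressing weights on their own inlays

## Robot

A 6-joint arm with a two-finger parallel gripper is mounted at the origin on the work surface. World frame = base frame: x ahead of the robot, y to its left, z up, the work surface at z = 0. Lengths are in m, angles in degrees, forces in N, time in s.
With the tool pointing down it reaches from about 0.4 to 0.825 m from the base axis. Payload 7 kg.
Tool frame: the origin (TCP) lies at the very end of the fingers, on their centre line; the grasp point (between the pads) lies 19 mm behind it; z points along the fingers, y is the line along which they close (so a half turn about z gives the same grasp; the last joint's range is limited). The gripper opens to 88 mm and grips with 3 to 60 N. Pads are 19 mm wide; open, the fingers measure 130 mm over their backs; the gripper's body (78 mm by 193 mm) begins 47 mm behind the grasp point.
Start: joints at [-58.321, 20.546, 0.682, 0, -70.136, -16.507], TCP at [0.177, -0.651, 0.227] pointing down, gripper open.
Joint ranges: [-176.03, 176.03], [-82.01, 121.73], [-58.28, 71.71], [-173.87, 95.51], [-174.79, -0.11], [-173.66, 173.66]. Speed limits (degrees/s): [136.94, 136.94, 172.46, 180, 180, 180].

## Interface

Orientations are given as [roll, pitch, yaw] about the fixed x, y, z axes, in that order (R = Rz(yaw) Ry(pitch) Rx(roll)).
In Python, from plant import get_state, imaging, r, finder gives the robot as it stands.
- The arm moves only by the shell command python3 -m handwheel 'ROWS' [FORCE]. ROWS is JSON, a list of rows, each a list of 5 numbers: the closure, from 0 (fully open) to 1 (shut), then the shift along the world's x, y, z in cm, then the turn about the world's z in degrees. A call has 1 to 8 rows; each row is the pose to reach, as a shift and turn from the pose commanded when the call began; what a row does not reach only later rows make up. A row lasts 1/8 s, in which the tool goes at most 62.5 mm and 10.7 degrees, less where a joint would pass 70% of its speed; a pose out of reach is approached as far as the arm can. A call with a gripper value outside its range is refused whole. The fingers move at their own pace and stop on an object; FORCE is the grip in N (left out, the last holds). Time passes only in rows, so rows that repeat a pose let the fingers close. It gives the time, the measured TCP pose, the force, the opening and the grip force at its end, in the units of the state.
- get_state(): the state, without advancing time (a new reading comes with each control period).
- imaging.capture(name): name is "side" or "top" or "wrist"; returns (picture, depth): 480x640x3 uint8, red, green, blue; 480x640 float32, m along the optical axis (not along the pixel's ray), 0 where there is no reading.
- imaging.get_calibration(name): a dict with "fx", "fy", "cx", "cy" (pixels), "dist" ([k1, k2, p1, p2, k3] as OpenCV has them; the pictures are not rectified), "rvec" (rotation vector, rad) and "tvec" (3), from world to camera coordinates, as OpenCV has them; the wrist camera has in their place "hand_eye" (4x4, takes a point from camera to tool coordinates, whose origin is the TCP and whose axes are the flange's). Camera axes: x right, y down, z forward; pixel columns grow to the right and rows downward; lengths in m; the calibration is good to about 2 mm. A picture is of the moment at which its call begins: read the wrist's pose just before it. get_calibration takes no time and is no camera call.
- r.close_job(): hands the job in; it is judged then, once.
Trained networks look in the newest picture that a camera, given by its name, has taken for a name from the list of things; names that differ only in an ending like _2 or _b are one class to them, and where a whole thing is asked for, a point or a joint stands for the part that bears it (a point fixed in the world has none). Each returns a list of dicts, best first, with "p" (0 to 1); they miss things now and then, are a little off and sometimes report something else, mostly with a low value. They report only what shows in the picture. A call takes as long as a camera call. They do not tell look-alikes from the thing itself.
- finder.cut_out(camera, query): "region" (480x640 bool, what is visible of it) and "pixel" ([column, row] in pixels, amid what is visible of it).
The state is a dict: "time_s": time; "joints": joint angles; "qd": joint speeds; "joint_torque": joint torques, N m; "tcp_pos": TCP position; "eef_rot": TCP orientation; "contact_force": force on the tool from outside, world axes, zero at the start; "moment": the same for the moment, N m; "gripper_width": finger opening in m; "gripper_force": force on a finger pad.
Only numpy, scipy, OpenCV 4.12 (cv2) and the standard library are available. Lean on these libraries where they do the work, as an engineer would, in place of code of your own. Each camera call takes 0.05 s, during which the arm holds its last target. There are 200 camera calls.

## Task

Fresh pearl inlays are setting under pressing weights, but the three weights stand on the wrong panels: move each one so that it stands upright in the middle of the panel whose white motif has the same shape as its steel foot (round on round, square on square, triangle on triangle; which way it is turned does not matter). Park one weight upright near the middle of the empty spare board on the way; the feet are sticky with glue, so never stand a weight on the bench, and set each one down rather than letting it drop. Leave the jar, the wax cylinder and the file where they are.

Things in the scene. Friction and masses are not known exactly. Their poses are not given: they have to be found in the camera images.
- weight_round_center (a point): Pressing weight, round foot: dark steel foot 14 mm thick, a disc 54 mm across; on its middle an upright wooden knob, 26 mm across, 46 mm high, to grip from above. 60 mm high over all, about 0.3 kg, loose. The point lies on its axis half-way up, 30 mm above its underside; the knob reaches from 16 mm below it to 30 mm above it. z up.
- weight_square_center (a point): Pressing weight, square foot: dark steel foot 14 mm thick, a 50 x 50 mm square, sides along its x and y; on its middle an upright wooden knob, 26 mm across, 46 mm high, to grip from above. 60 mm high over all, about 0.3 kg, loose. The point lies on its axis half-way up, 30 mm above its underside; the knob reaches from 16 mm below it to 30 mm above it. z up.
- weight_triangle_center (a point): Pressing weight, triangle foot: dark steel foot 14 mm thick, an equilateral triangle with 73 mm sides, a corner along +x; on its middle an upright wooden knob, 26 mm across, 46 mm high, to grip from above. 60 mm high over all, about 0.3 kg, loose. The point lies on its axis half-way up, 30 mm above its underside; the knob reaches from 16 mm below it to 30 mm above it. z up.
- panel_round_top (a point): Walnut panel with the round motif: dark board 120 x 120 mm, 12 mm thick, fixed to the bench, with a thin brass line at its edge and a white pearl motif let in flush, a disc 98 mm across, centred on the board. Its outline shows beside whatever foot stands on it. The point is the centre of its top face, 12 mm above the bench; z up, x and y along its sides.
- panel_square_top (a point): Walnut panel with the square motif: dark board 120 x 120 mm, 12 mm thick, fixed to the bench, with a thin brass line at its edge and a white pearl motif let in flush, a 92 x 92 mm square, centred on the board. Its outline shows beside whatever foot stands on it. The point is the centre of its top face, 12 mm above the bench; z up, x and y along its sides.
- panel_triangle_top (a point): Walnut panel with the triangle motif: dark board 120 x 120 mm, 12 mm thick, fixed to the bench, with a thin brass line at its edge and a white pearl motif let in flush, an equilateral triangle with 100 mm sides, centred on the board. Its outline shows beside whatever foot stands on it. The point is the centre of its top face, 12 mm above the bench; z up, x and y along its sides.
- spare_board_top (a point): Spare board: plain dark walnut board without motif or brass line, 120 x 120 mm, 12 mm thick, fixed to the bench, empty at the start. The point is the centre of its top face, 12 mm above the bench; z up, x and y along its sides.
- glue_jar_center (a point): Bystander: closed jar of brown glass with a grey lid, 64 mm across, 85 mm high, standing loose. The point is its centre, half-way up.
- wax_roll_center (a point): Bystander: plain white upright cylinder of wax, 50 mm across, 70 mm high, standing loose. The point is its centre, half-way up.
- file_center (a point): Bystander: small file lying loose, 140 mm long, 12 mm wide and 12 mm high, wooden handle towards its -x, steel blade towards its +x. The point is its middle, 6 mm above the bench.
Not all that is in view belongs to the job. What is shaped like the part that bears weight_triangle_center but pink or purple is not meant.

How it is judged (in metres and radians):
On the way:
1. one of the weights is parked upright on the spare board (within 40 mm of its centre) and let go (((horizontal distance between weight_round_center and spare_board_top below 0.04 m and contact force between the fingers and weight_round below 0.1 N and height (world z) of weight_round_center between 0.038 and 0.047 m and angle between weight_round_center's own z axis and vertical below 0.1 rad) or (horizontal distance between weight_square_center and spare_board_top below 0.04 m and contact force between the fingers and weight_square below 0.1 N and height (world z) of weight_square_center between 0.038 and 0.047 m and angle between weight_square_center's own z axis and vertical below 0.1 rad) or (horizontal distance between weight_triangle_center and spare_board_top below 0.04 m and contact force between the fingers and weight_triangle below 0.1 N and height (world z) of weight_triangle_center between 0.038 and 0.047 m and angle between weight_triangle_center's own z axis and vertical below 0.1 rad))), for 0.2 s.
At the end, for the whole second after the job is handed in: Each weight stands upright (within 0.1 rad) and at rest on the panel whose motif has the shape of its foot, its axis within 12 mm of the panel's centre, its foot flat on the panel's top (centre 38 to 47 mm above the bench) (horizontal distance between weight_round_center and panel_round_top below 0.012 m and linear speed of each of weight_round, weight_square, weight_triangle below 0.02 m/s and height (world z) of weight_round_center between 0.038 and 0.047 m and angle between each of weight_round_center, weight_square_center, weight_triangle_center's own z axis and vertical below 0.1 rad and horizontal distance between weight_square_center and panel_square_top below 0.012 m and height (world z) of weight_square_center between 0.038 and 0.047 m and horizontal distance between weight_triangle_center and panel_triangle_top below 0.012 m and height (world z) of weight_triangle_center between 0.038 and 0.047 m); the robot touches nothing.
It fails at once if a weight's foot comes down lower than a board's top (its centre below 36 mm): stood on the bench (height (world z) of any of weight_round_center, weight_square_center, weight_triangle_center below 0.036 m).
It fails at once if a weight is let go in the air, its centre above 65 mm (over 20 mm above its place) ((height (world z) of weight_round_center above 0.065 m and contact force between the fingers and weight_round below 0.01 N) or (height (world z) of weight_square_center above 0.065 m and contact force between the fingers and weight_square below 0.01 N) or (height (world z) of weight_triangle_center above 0.065 m and contact force between the fingers and weight_triangle below 0.01 N)).
It fails at once if the jar, the wax cylinder or the file is moved by more than 30 mm (distance of any of glue_jar_center, wax_roll_center, file_center from where it was at the start of the episode above 0.03 m).
It also fails if it takes over 90 s, if anything falls off the work surface, if the arm or the gripper's body presses on something with over 40 N, if the wrist force passes 120 N, or if a joint passes its speed limit or range.

## Working session

There is one attempt and no reset: what is moved stays moved. The work goes in short steps, Python scripts to look and compute and a shell command to move; the robot and the scene stay as the last step left them, time stands still between calls to the robot, and variables do not carry over. Pictures are saved under pics/ and viewed, at most 14 in all, crops included, and the job is handed in when it is done.

```bash
mkdir -p pics; ls; python3 - <<'E'
from plant import get_state, imaging, r, finder
import cv2
for n in("top","side"):
    p,d=imaging.capture(n); cv2.imwrite(f"pics/{n}0.png",p[:,:,::-1])
s=get_state();print(s["time_s"],s["tcp_pos"],s["eef_rot"],s["gripper_width"])
E
```

```text
pics
0.1 [ 0.17650968 -0.65106171  0.22571329] [ 1.79915071e+02 -8.57968150e-03 -1.64833150e+02] 0.08791575105997347
```

View pics/top0.png

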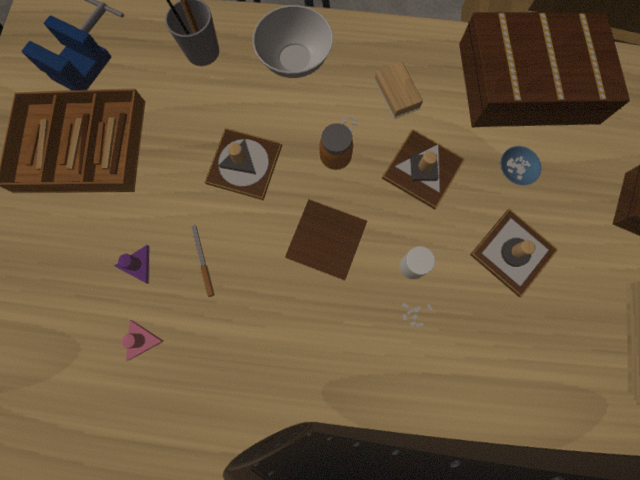

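View pics/side0.png

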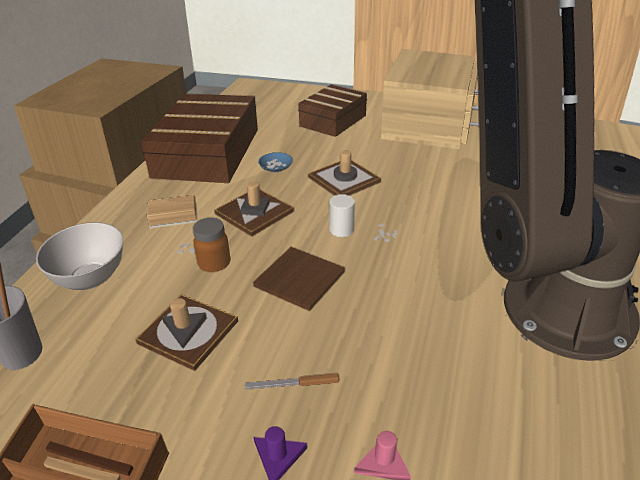

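The top view shows the round panel at (243,164) with a dark triangle foot on it, the triangle panel at (423,168) with what looks like the square foot, and the square panel at (515,252) with the round foot. The spare board is at (327,240), the jar at (336,146), the wax at (417,263) and the file at (203,260).
Triangle-weight candidates are dark steel (240,157), purple (133,263) and pink (140,341). The dark one with the wooden knob fits; the purple and pink ones are excluded. I'll confirm this in a crop and measure.

```bash
cat > h.py <<'E'
from plant import get_state, imaging, r, finder
import cv2, numpy as np
from scipy.spatial.transform import Rotation as R
def cam(n):
    c=imaging.get_calibration(n);K=np.array([[c["fx"],0,c["cx"]],[0,c["fy"],c["cy"]],[0,0,1.]])
    if n=="wrist":
        s=get_state();H=np.array(c["hand_eye"]);Rt=R.from_euler("xyz",s["eef_rot"],degrees=True).as_matrix()
        return K,np.array(c["dist"]),Rt@H[:3,:3],Rt@H[:3,3]+s["tcp_pos"]
    Rw=cv2.Rodrigues(np.array(c["rvec"]))[0];return K,np.array(c["dist"]),Rw.T,-Rw.T@np.array(c["tvec"]).ravel()
def onplane(px,z,C):   # pixels -> world xyz at height z
    K,d,Rc,o=C
    u=cv2.undistortPoints(np.array(px,float).reshape(-1,1,2),K,d).reshape(-1,2)
    v=np.c_[u,np.ones(len(u))]@Rc.T
    return o+v*((z-o[2])/v[:,2])[:,None]
def cloud(reg,dep,C):
    ys,xs=np.nonzero(reg&(dep>0));K,d,Rc,o=C
    u=cv2.undistortPoints(np.c_[xs,ys].astype(float).reshape(-1,1,2),K,d).reshape(-1,2)
    return o+(np.c_[u,np.ones(len(u))]*dep[ys,xs][:,None])@Rc.T
def board(reg,z,C):
    P=onplane(np.argwhere(reg)[:,::-1],z,C)[:,:2].astype(np.float32)
    return cv2.minAreaRect(cv2.convexHull(P*1000))
E
python3 - <<'E'
from h import *
p,dep=imaging.capture("top");C=cam("top")
cv2.imwrite("pics/crop.png",cv2.resize(p[100:310,190:570,::-1],None,fx=2.1,fy=2.1,interpolation=cv2.INTER_CUBIC))
for n in["panel_round_top","panel_square_top","panel_triangle_top","spare_board_top"]:
    for f in finder.cut_out("top",n)[:2]:print(n,f["p"],f["pixel"],board(f["region"],.012,C))
for n in["weight_round_center","weight_square_center","weight_triangle_center","glue_jar_center","wax_roll_center","file_center"]:
    for f in finder.cut_out("top",n)[:3]:
        P=cloud(f["region"],dep,C);T=P[P[:,2]>P[:,2].max()-.01]
        print(n,round(f["p"],2),f["pixel"],P.mean(0).round(3),"top",T.mean(0).round(3),len(T))
E
```

```text
panel_triangle_top 0.85 [409.4, 166.9] ((635.6063842773438, -120.85724639892578), (120.18819427490234, 125.68305969238281), 64.2988052368164)
panel_triangle_top 0.52 [426.4, 167.3] ((641.3519897460938, -121.5619125366211), (60.59455871582031, 51.782901763916016), 6.1720967292785645)
spare_board_top 0.71 [323.3, 237.6] ((475.61077880859375, 53.592369079589844), (121.98779296875, 122.17774963378906), 74.8626937866211)
weight_round_center 0.84 [519.0, 249.0] [ 0.483 -0.294  0.039] top [ 0.485 -0.299  0.072] 146
weight_round_center 0.59 [324.3, 238.1] [0.474 0.053 0.012] top [0.475 0.053 0.012] 3999
weight_square_center 0.67 [426.3, 168.6] [ 0.626 -0.117  0.04 ] top [ 0.631 -0.118  0.072] 139
weight_square_center 0.67 [334.7, 145.9] [0.639 0.052 0.066] top [0.647 0.053 0.086] 733
weight_triangle_center 0.96 [138.1, 338.9] [0.256 0.366 0.027] top [0.255 0.368 0.061] 177
weight_triangle_center 0.87 [135.9, 265.9] [0.389 0.395 0.028] top [0.389 0.401 0.061] 150
weight_triangle_center 0.76 [237.4, 160.4] [0.607 0.234 0.039] top [0.611 0.234 0.072] 150
glue_jar_center 0.75 [332.7, 144.6] [0.638 0.052 0.069] top [0.647 0.053 0.086] 729
wax_roll_center 0.87 [416.2, 262.5] [ 0.44  -0.109  0.061] top [ 0.442 -0.112  0.071] 615
file_center 0.84 [204.6, 269.0] [0.403 0.276 0.011] top [0.402 0.276 0.011] 393
file_center 0.64 [505.7, 256.0] [ 0.485 -0.3    0.012] top [ 0.494 -0.307  0.073] 7
```

View pics/crop.png

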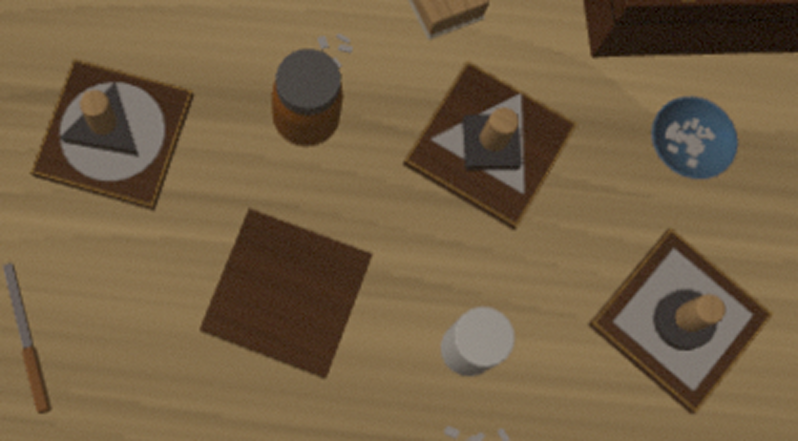

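The crop confirms it: dark triangle foot on the round motif, square foot on the triangle motif, round foot on the square motif. It's a three-cycle, and I'll park the triangle weight. Panel centres come from the corners seen in the crop.

```bash
python3 - <<'E'
from h import *
C=cam("top")
g=imaging.capture("top")[0][:,:,1]
Q=dict(round=[(75,61),(193,94),(153,208),(33,174)],tri=[(468,64),(574,125),(514,227),(405,164)],sq=[(670,231),(769,314),(692,411),(590,323)],spare=[(249,209),(371,254),(326,377),(202,330)])
for k,q in Q.items():
    W=onplane((np.array(q)+.5)/2.1-.5+[190,100],.012,C)[:,:2]*1000
    e=np.roll(W,-1,0)-W
    print(k,W.mean(0).round(1),np.linalg.norm(e,axis=1).round(0),np.degrees(np.arctan2(e[:,1],e[:,0])).round(0))
s=get_state();print(s["time_s"],s["tcp_pos"],s["eef_rot"])
print(cam("wrist")[2:])
E
```

```text
round [609.6 229.4] [119. 117. 117. 118.] [-101.  169.   79.  -10.]
tri [ 635.2 -120.9] [115. 118. 115. 119.] [-116.  154.   64.  -26.]
sq [ 487.4 -301.3] [115. 118. 117. 118.] [-126.  143.   53.  -38.]
spare [476.2  52.9] [118. 118. 117. 119.] [-105.  165.   75.  -14.]
0.7 [ 0.17663342 -0.65144623  0.22659692] [-1.79998505e+02  9.10095953e-05 -1.64826713e+02]
(array([[-2.60681635e-01,  9.28007621e-01,  2.66170885e-01],
       [ 9.65424769e-01,  2.50669287e-01,  7.15536492e-02],
       [-3.18534018e-04,  2.75620687e-01, -9.61266423e-01]]), array([ 0.10435529, -0.66919537,  0.38487356]))
```

```bash
python3 -m handwheel '[[0,22,44,0,0],[0,22,44,0,0],[0,22,44,0,0],[0,22,44,0,0],[0,22,44,0,0],[0,22,44,0,0],[0,22,44,0,0],[0,22,44,0,0]]' 25; python3 -m handwheel '[[0,21.5,44.3,-3,0],[0,21.5,44.3,-3,0],[0,21.5,44.3,-3,0],[0,21.5,44.3,-3,0],[0,21.5,44.3,-3,0],[0,21.5,44.3,-3,0],[0,21.5,44.3,-3,0],[0,21.5,44.3,-3,0]]'
```

```text
time_s: 1.7
tcp_pos: [0.3973, -0.2095, 0.2271]
eef_rot: [-180.0, 0.1, -164.8]
contact_force: [0.5, -0.4, -0.2]
gripper_width: 0.0878
gripper_force: 0.0
time_s: 2.7
tcp_pos: [0.6124, 0.2338, 0.1964]
eef_rot: [-180.0, 0.0, -164.8]
contact_force: [1.1, -0.6, -0.4]
gripper_width: 0.0877
gripper_force: 0.0
```

```bash
cat > look.py <<'E'
from h import *
import sys
def look(name,xy):
    C=cam("wrist");p,dep=imaging.capture("wrist")
    cv2.imwrite(f"pics/{name}.png",p[:,:,::-1])
    full=np.zeros(dep.shape,bool)
    P=cloud(dep>0,dep,C);near=np.hypot(*(P[:,:2]-xy).T)<.11
    k=P[near&(P[:,2]>.066)&(P[:,2]<.08)]
    if len(k)>20:
        c,s,_=cv2.minAreaRect((k[:,:2]*1000).astype(np.float32)); print("knob",np.round(c,1),np.round(s,1),k.mean(0).round(4))
    m=np.zeros((240,240),np.uint8);b=P[near&(P[:,2]>.0065)&(P[:,2]<.05)]
    ij=((b[:,:2]-xy)*1000+120).astype(int);m[ij[:,0],ij[:,1]]=255
    m=cv2.morphologyEx(cv2.morphologyEx(m,cv2.MORPH_CLOSE,np.ones((5,5))),cv2.MORPH_OPEN,np.ones((9,9)))
    r_=cv2.minAreaRect(cv2.findNonZero(m));print("board",np.round(np.array(r_[0])[::-1]-120+np.array(xy)*1000,1),r_[1:])
    print("bench z",np.median(P[near&(P[:,2]<.006)][:,2]),"tcp",get_state()["tcp_pos"].round(4))
if __name__=="__main__":look(sys.argv[1],np.array([float(sys.argv[2]),float(sys.argv[3])]))
E
python3 look.py w1 .611 .231
```

```text
knob [612.5 237.3] [24.9 24.9] [0.6118 0.2371 0.0715]
board [610.7 231.9] ((121.67208099365234, 121.1432113647461), 10.359053611755371)
bench z 1.3508065346640175e-05 tcp [0.6148 0.2387 0.1949]
```

View pics/w1.png

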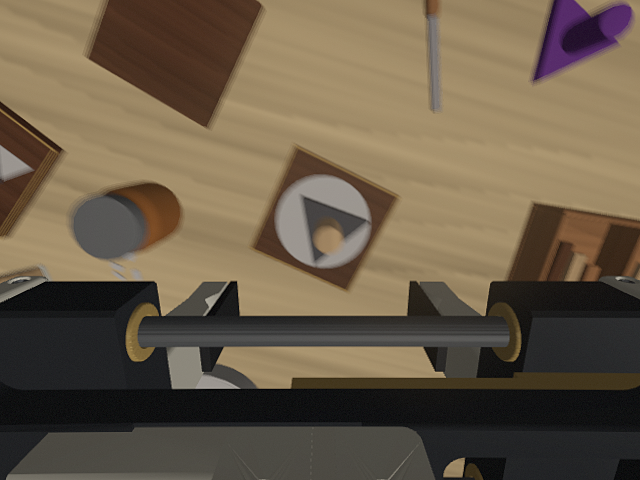

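The wrist view shows the triangle foot with its knob at (327,238) on the round motif, and the board centred at about (325,220). The arm may have been settling, so I'll check the pose and measure once more.

```bash
python3 -m handwheel '[[0,0,0,0,0],[0,0,0,0,0],[0,0,0,0,0]]'; python3 look.py w1b .611 .231
```

```text
time_s: 3.12
tcp_pos: [0.6115, 0.2306, 0.1972]
eef_rot: [180.0, 0.0, -164.9]
contact_force: [-0.1, 0.4, -0.7]
gripper_width: 0.0878
gripper_force: 0.0
knob [612.4 237.2] [24.6 25. ] [0.6118 0.237  0.0716]
board [610.8 231.9] ((121.51943969726562, 121.33654022216797), 10.539182662963867)
bench z 2.2938082874290888e-05 tcp [0.6115 0.2307 0.1973]
```

```bash
python3 -m handwheel '[[0,0,0.6,-5,0],[0,0,0.6,-10,0],[0,0,0.6,-14,0],[0,0,0.6,-16.1,0],[0,0,0.6,-16.1,0],[0.95,0,0.6,-16.1,0],[0.95,0,0.6,-16.1,0],[0.95,0,0.6,-16.1,0]]' 25;  python3 -m handwheel '[[0.95,0,0,0,0],[0.95,0,0,0,0],[0.95,0,0,0,0]]' 25
```

```text
time_s: 4.18
tcp_pos: [0.6121, 0.2378, 0.0367]
eef_rot: [180.0, 0.1, -164.8]
contact_force: [-0.1, -0.5, 0.7]
gripper_width: 0.0632
gripper_force: 0.0
time_s: 4.55
tcp_pos: [0.6116, 0.2376, 0.0356]
eef_rot: [-180.0, -0.0, -164.8]
contact_force: [-1.0, -0.1, 0.5]
gripper_width: 0.033
gripper_force: 0.0
```

```bash
python3 -m handwheel '[[0.95,0,0,0,0],[0.95,0,0,0,0],[0.95,0,0,0,0],[0.95,0,0,0.5,0],[0.95,0,0,2,0],[0.95,0,0,5,0],[0.95,0,0,10,0],[0.95,0,0,12.5,0]]' 25
```

```text
time_s: 5.55
tcp_pos: [0.6127, 0.2382, 0.1648]
eef_rot: [179.9, 0.3, -164.8]
contact_force: [0.4, -0.2, -3.5]
gripper_width: 0.0253
gripper_force: 25.0
```

```bash
python3 -m handwheel '[[0.95,-3,-4,0,0],[0.95,-7,-9,0,0],[0.95,-10.5,-14,0,0],[0.95,-13.6,-18.3,0,0],[0.95,-13.6,-18.3,0,0],[0.95,-13.6,-18.3,-4,0],[0.95,-13.6,-18.3,-8,0],[0.95,-13.6,-18.3,-10.5,0]]'; python3 -m handwheel '[[0.95,0,0,-0.8,0],[0.95,0,0,-1.4,0],[0.95,0,0,-1.8,0],[0.95,0,0,-1.9,0],[0.95,0,0,-1.9,0]]'
```

```text
time_s: 6.55
tcp_pos: [0.4757, 0.0549, 0.0548]
eef_rot: [180.0, 0.0, -164.8]
contact_force: [-0.4, 0.7, -2.5]
gripper_width: 0.0255
gripper_force: 25.0
time_s: 7.18
tcp_pos: [0.4759, 0.0547, 0.037]
eef_rot: [180.0, 0.0, -164.8]
contact_force: [0.6, 0.4, -3.9]
gripper_width: 0.0252
gripper_force: 25.0
```

```bash
python3 -m handwheel '[[0.95,0,0,-0.1,0],[0.95,0,0,-0.15,0],[0.95,0,0,-0.15,0]]'
```

```text
time_s: 7.55
tcp_pos: [0.476, 0.0547, 0.0355]
eef_rot: [180.0, 0.0, -164.8]
contact_force: [-1.0, 0.7, 2.9]
gripper_width: 0.0255
gripper_force: 25.0
```

```bash
python3 -m handwheel '[[0.3,0,0,0,0],[0.3,0,0,0,0],[0.3,0,0,0,0],[0.3,0,0,0.5,0],[0.3,0,0,3,0],[0.3,0,0,8,0],[0.3,0,0,13,0],[0.3,0,0,16,0]]'; python3 -m handwheel '[[0.3,0.3,-6,0,0],[0.3,0.3,-12,0,0],[0.3,0.5,-18,0,0],[0.3,0.8,-24,0,0],[0.3,1,-30,0,0],[0.3,1.1,-35.2,0,0],[0.3,1.1,-35.2,0,0],[0.3,1.1,-35.2,0,0]]'; python3 look.py w2 .487 -.3
```

```text
time_s: 8.55
tcp_pos: [0.4763, 0.0547, 0.1982]
eef_rot: [180.0, 0.2, -164.8]
contact_force: [0.1, 0.5, -0.4]
gripper_width: 0.0613
gripper_force: 0.0
time_s: 9.55
tcp_pos: [0.4862, -0.2976, 0.1949]
eef_rot: [180.0, -0.0, -164.9]
contact_force: [0.1, 0.4, -0.6]
gripper_width: 0.0612
gripper_force: 0.0
knob [ 485.1 -301.1] [24.6 24.8] [ 0.4844 -0.3011  0.0716]
board [ 487.7 -302.9] ((121.13826751708984, 121.57867431640625), 36.573028564453125)
bench z 1.1631666824774012e-05 tcp [ 0.4864 -0.297   0.1951]
```

View pics/w2.png

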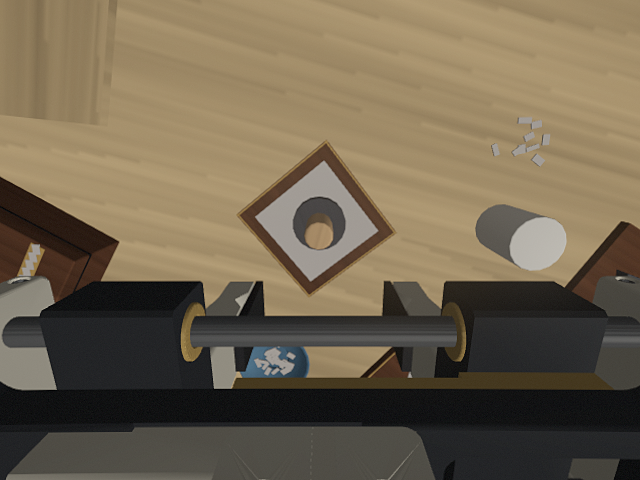

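The wrist view shows the round foot with its knob at (320,232) on the square motif, whose board is centred at (317,217). Next I grip it.

```bash
python3 -m handwheel '[[0.3,-0.1,-0.3,-5,0],[0.3,-0.1,-0.3,-10,0],[0.3,-0.1,-0.3,-14,0],[0.3,-0.1,-0.3,-15.9,0],[0.3,-0.1,-0.3,-15.9,0],[0.95,-0.1,-0.3,-15.9,0],[0.95,-0.1,-0.3,-15.9,0],[0.95,-0.1,-0.3,-15.9,0]]' 25;  python3 -m handwheel '[[0.95,0,0,0,0],[0.95,0,0,0,0],[0.95,0,0,0,0],[0.95,0,0,0.5,0],[0.95,0,0,3,0],[0.95,0,0,8,0],[0.95,0,0,13,0],[0.95,0,0,14,0]]' 25
```

```text
time_s: 10.6
tcp_pos: [0.4862, -0.3005, 0.0371]
eef_rot: [-180.0, 0.1, -164.8]
contact_force: [-1.2, 0.0, 0.3]
gripper_width: 0.0369
gripper_force: 0.0
time_s: 11.6
tcp_pos: [0.4871, -0.301, 0.1796]
eef_rot: [-179.8, 0.3, -164.8]
contact_force: [0.5, -0.6, -3.3]
gripper_width: 0.0256
gripper_force: 25.0
```

```bash
python3 -m handwheel '[[0.95,0.7,3,0,0],[0.95,2,8.5,0,0],[0.95,3.2,14,0,0],[0.95,4.5,19.5,0,0],[0.95,6,25,0,0],[0.95,7,30,0,0],[0.95,8.2,35,0,0],[0.95,9.4,40,0,0]]'; python3 -m handwheel '[[0.95,1.3,5.5,0,0],[0.95,2.5,10.5,0,0],[0.95,3.1,13.3,0,0],[0.95,3.1,13.3,0,0],[0.95,3.1,13.3,-4,0],[0.95,3.1,13.3,-8,0],[0.95,3.1,13.3,-12,0],[0.95,3.1,13.3,-12,0]]'; python3 -m handwheel '[[0.95,0,0,-0.8,0],[0.95,0,0,-1.4,0],[0.95,0,0,-1.8,0],[0.95,0,0,-1.9,0],[0.95,0,0,-2,0],[0.95,0,0,-2.05,0],[0.95,0,0,-2.05,0]]'
```

```text
time_s: 12.6
tcp_pos: [0.5788, 0.1011, 0.1747]
eef_rot: [180.0, -0.1, -164.8]
contact_force: [1.6, 0.0, -1.5]
gripper_width: 0.0253
gripper_force: 25.0
time_s: 13.6
tcp_pos: [0.6079, 0.2297, 0.0525]
eef_rot: [-179.9, -0.4, -164.9]
contact_force: [-1.0, 0.0, -2.2]
gripper_width: 0.0256
gripper_force: 25.0
time_s: 14.48
tcp_pos: [0.6108, 0.2327, 0.0367]
eef_rot: [180.0, 0.0, -164.8]
contact_force: [-2.9, -0.3, 4.7]
gripper_width: 0.0257
gripper_force: 25.0
```

```bash
python3 -m handwheel '[[0.3,0,0,0,0],[0.3,0,0,0,0],[0.3,0,0,0,0],[0.3,0,0,0.5,0],[0.3,0,0,3,0],[0.3,0,0,8,0],[0.3,0,0,13,0],[0.3,0,0,16,0]]'; python3 look.py w3 .611 .231; python3 -m handwheel '[[0.3,0.3,-6,0,0],[0.3,0.6,-12,0,0],[0.3,1,-18,0,0],[0.3,1.5,-24,0,0],[0.3,1.8,-30,0,0],[0.3,2.1,-34.8,0,0],[0.3,2.1,-34.8,0,0],[0.3,2.1,-34.8,0,0]]'; python3 look.py w4 .635 -.12
```

```text
time_s: 15.48
tcp_pos: [0.6115, 0.2329, 0.1991]
eef_rot: [179.9, 0.2, -164.8]
contact_force: [0.7, 0.3, -0.4]
gripper_width: 0.0615
gripper_force: 0.0
knob [609.2 233.2] [24.7 25. ] [0.6089 0.2335 0.0716]
board [610.9 231.9] ((121.7084732055664, 121.307861328125), 10.491477012634277)
bench z 5.098648682733131e-05 tcp [0.6129 0.2334 0.2029]
time_s: 16.52
tcp_pos: [0.6315, -0.1156, 0.1955]
eef_rot: [180.0, -0.0, -164.9]
contact_force: [-0.3, 0.5, 0.6]
gripper_width: 0.061
gripper_force: 0.0
knob [ 633.  -119.2] [25.2 24.2] [ 0.6326 -0.1194  0.0715]
board [ 636.5 -121. ] ((121.19488525390625, 121.64208221435547), 26.56505012512207)
bench z -4.078783062744229e-06 tcp [ 0.6316 -0.1149  0.1955]
```

View pics/w4.png

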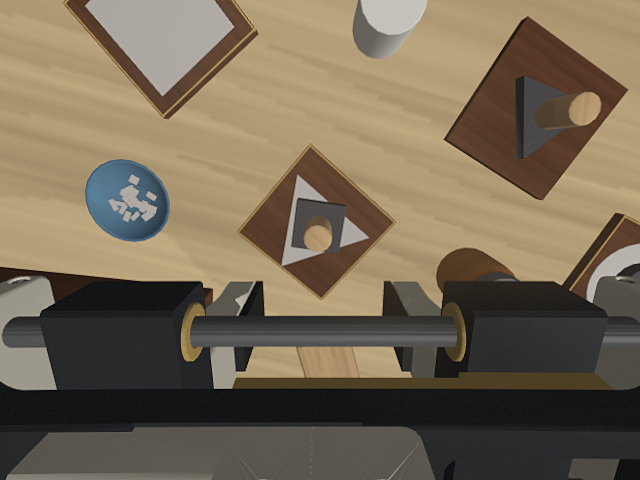

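The square foot has its knob at (318,237) on the triangle panel, the empty square motif is at the upper left, and the triangle weight stands upright on the spare board. Next I grip the square weight and carry it to (487.7,-302.9).

```bash
python3 -m handwheel '[[0.3,0.1,-0.3,-5,0],[0.3,0.1,-0.3,-10,0],[0.3,0.1,-0.3,-14,0],[0.3,0.1,-0.3,-16,0],[0.3,0.1,-0.3,-16,0],[0.95,0.1,-0.3,-16,0],[0.95,0.1,-0.3,-16,0],[0.95,0.1,-0.3,-16,0]]' 25;  python3 -m handwheel '[[0.95,0,0,0,0],[0.95,0,0,0,0],[0.95,0,0,0,0],[0.95,0,0,0.5,0],[0.95,0,0,3,0],[0.95,0,0,8,0],[0.95,0,0,13,0],[0.95,0,0,14,0]]' 25
```

```text
time_s: 17.58
tcp_pos: [0.6332, -0.1183, 0.0367]
eef_rot: [-180.0, 0.1, -164.8]
contact_force: [0.5, 0.5, -0.1]
gripper_width: 0.0371
gripper_force: 0.0
time_s: 18.58
tcp_pos: [0.6341, -0.1183, 0.1792]
eef_rot: [-179.9, 0.3, -164.8]
contact_force: [0.4, 0.4, -3.5]
gripper_width: 0.0251
gripper_force: 25.0
```

```bash
python3 -m handwheel '[[0.95,-3,-4,0,0],[0.95,-6.5,-8.3,0,0],[0.95,-10,-12.7,0,0],[0.95,-13,-16.5,0,0],[0.95,-14.5,-18.4,0,0],[0.95,-14.5,-18.4,-4,0],[0.95,-14.5,-18.4,-8,0],[0.95,-14.5,-18.4,-12,0]]'; python3 -m handwheel '[[0.95,0,0,0,0],[0.95,0,0,-0.8,0],[0.95,0,0,-1.4,0],[0.95,0,0,-1.8,0],[0.95,0,0,-1.9,0],[0.95,0,0,-2,0],[0.95,0,0,-2.05,0],[0.95,0,0,-2.05,0]]'
```

```text
time_s: 19.58
tcp_pos: [0.4862, -0.302, 0.0532]
eef_rot: [179.9, -0.1, -164.9]
contact_force: [0.8, 0.1, -4.3]
gripper_width: 0.0255
gripper_force: 25.0
time_s: 20.58
tcp_pos: [0.4879, -0.3025, 0.0363]
eef_rot: [-180.0, 0.0, -164.8]
contact_force: [-3.0, 3.3, 5.3]
gripper_width: 0.0255
gripper_force: 25.0
```

```bash
python3 -m handwheel '[[0.3,0,0,0,0],[0.3,0,0,0,0],[0.3,0,0,0,0],[0.3,0,0,0.5,0],[0.3,0,0,3,0],[0.3,0,0,8,0],[0.3,0,0,13,0],[0.3,0,0,16,0]]'; python3 look.py w5 .4877 -.3029; python3 -m handwheel '[[0.3,-0.3,6,0,0],[0.3,-0.6,12,0,0],[0.3,-0.8,18,0,0],[0.3,-1,24,0,0],[0.3,-1.2,30,0,0],[0.3,-1.2,35.7,0,0],[0.3,-1.2,35.7,0,0],[0.3,-1.2,35.7,0,0]]'; python3 look.py w6 .476 .054
```

```text
time_s: 21.58
tcp_pos: [0.4884, -0.3028, 0.1984]
eef_rot: [-179.9, 0.2, -164.8]
contact_force: [-0.0, -0.9, 0.2]
gripper_width: 0.0615
gripper_force: 0.0
knob [ 487.7 -301.1] [24.7 24.2] [ 0.4871 -0.3013  0.0716]
board [ 487.6 -302.8] ((121.1684341430664, 121.90237426757812), 36.60707473754883)
bench z 1.235550487482806e-05 tcp [ 0.4898 -0.3036  0.2019]
time_s: 22.62
tcp_pos: [0.4754, 0.0547, 0.1951]
eef_rot: [-180.0, -0.0, -164.8]
contact_force: [-0.4, -0.5, 0.5]
gripper_width: 0.0615
gripper_force: 0.0
knob [476.7  55.9] [24.9 24.7] [0.4758 0.0559 0.0716]
board [476.3  54.4] ((121.90132141113281, 121.72834777832031), 15.037816047668457)
bench z 4.046898637610763e-05 tcp [0.4755 0.0541 0.195 ]
```

```bash
python3 -m handwheel '[[0.3,0.1,0.1,-5,0],[0.3,0.1,0.1,-10,0],[0.3,0.1,0.1,-14,0],[0.3,0.1,0.1,-16,0],[0.3,0.1,0.1,-16,0],[0.95,0.1,0.1,-16,0],[0.95,0.1,0.1,-16,0],[0.95,0.1,0.1,-16,0]]' 25;  python3 -m handwheel '[[0.95,0,0,0,0],[0.95,0,0,0,0],[0.95,0,0,0,0],[0.95,0,0,0.5,0],[0.95,0,0,3,0],[0.95,0,0,8,0],[0.95,0,0,13,0],[0.95,0,0,14,0]]' 25
```

```text
time_s: 23.68
tcp_pos: [0.4771, 0.0557, 0.0359]
eef_rot: [180.0, 0.1, -164.8]
contact_force: [-0.2, -0.4, 0.0]
gripper_width: 0.0367
gripper_force: 0.0
time_s: 24.68
tcp_pos: [0.478, 0.0563, 0.1783]
eef_rot: [179.9, 0.3, -164.8]
contact_force: [0.5, 0.6, -3.7]
gripper_width: 0.0258
gripper_force: 25.0
```

```bash
python3 -m handwheel '[[0.95,3.5,-3.8,0,0],[0.95,7,-7.7,0,0],[0.95,11,-12.1,0,0],[0.95,14.5,-16,0,0],[0.95,16,-17.6,0,0],[0.95,16,-17.6,-4,0],[0.95,16,-17.6,-8,0],[0.95,16,-17.6,-12,0]]'; python3 -m handwheel '[[0.95,0,0,0,0],[0.95,0,0,-0.8,0],[0.95,0,0,-1.4,0],[0.95,0,0,-1.8,0],[0.95,0,0,-1.9,0],[0.95,0,0,-2,0],[0.95,0,0,-2.05,0],[0.95,0,0,-2.05,0]]'
```

```text
time_s: 25.68
tcp_pos: [0.6353, -0.1205, 0.0522]
eef_rot: [179.9, -0.1, -164.9]
contact_force: [0.9, 0.2, -2.9]
gripper_width: 0.0255
gripper_force: 25.0
time_s: 26.68
tcp_pos: [0.6369, -0.1204, 0.0356]
eef_rot: [-180.0, 0.0, -164.8]
contact_force: [-3.6, 2.1, 5.7]
gripper_width: 0.0256
gripper_force: 25.0
```

```bash
python3 -m handwheel '[[0.3,0,0,0,0],[0.3,0,0,0,0],[0.3,0,0,0,0],[0.3,0,0,0.5,0],[0.3,0,0,3,0],[0.3,0,0,8,0],[0.3,0,0,13,0],[0.3,0,0,16,0]]'; python3 look.py w7 .6365 -.121; python3 -m handwheel '[[0.3,-5,3,0,0],[0.3,-10,6,0,0],[0.3,-15,9,0,0],[0.3,-15,9,0,0],[0.3,-15,9,0,0]]'; python3 -c "
from h import *
p,_=imaging.capture('top');cv2.imwrite('pics/end.png',p[:,:,::-1])"
```

```text
time_s: 27.68
tcp_pos: [0.6376, -0.1206, 0.1981]
eef_rot: [-179.9, 0.2, -164.8]
contact_force: [1.4, -0.1, -0.5]
gripper_width: 0.0609
gripper_force: 0.0
knob [ 636.2 -119.4] [24.8 24.9] [ 0.6356 -0.1194  0.0716]
board [ 637. -121.] ((121.19487762451172, 121.64208221435547), 26.56505012512207)
bench z 3.057021662628001e-05 tcp [ 0.6391 -0.1209  0.2019]
time_s: 28.35
tcp_pos: [0.4871, -0.0302, 0.1953]
eef_rot: [-180.0, 0.1, -164.8]
contact_force: [-0.2, -0.5, -0.3]
gripper_width: 0.0613
gripper_force: 0.0
```

View pics/w7.png

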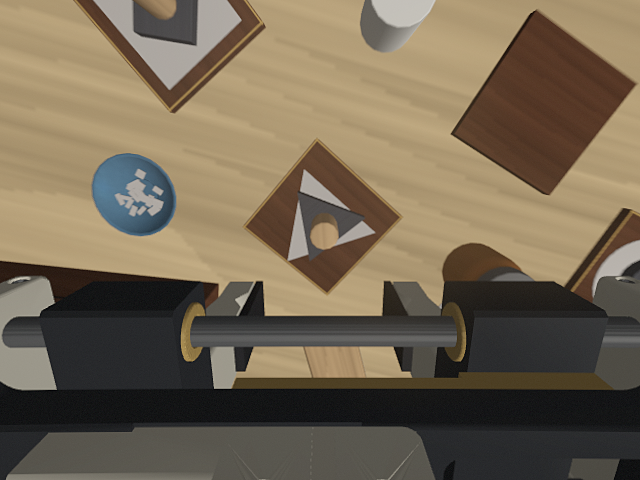

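View pics/end.png

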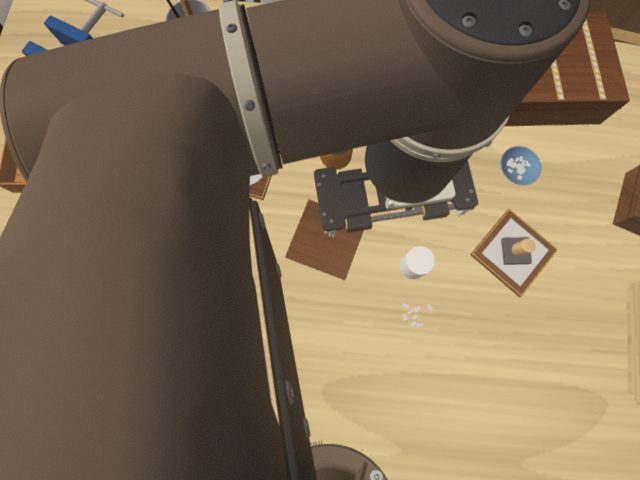

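The triangle foot stands centred on the triangle motif at wrist pixel (323,232), and the square weight on the square panel at top pixel (517,250). The round weight was measured earlier at about 2 mm from its panel's centre. The jar and wax haven't moved, and nothing is touching the robot.

```bash
python3 -c "
from plant import r
print(r.close_job())"
```

```text
the job is handed in; nothing more can be done
None
```

All three weights stand upright on their matching panels, each measured within about 2 mm of the panel's centre; the triangle weight was parked on the spare board on the way, and the job is handed in (no verdict was returned).

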